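# Raise the thicknesser bed by one turn of its hand wheel

### The job

Set the thicknesser for its next pass: push its hand wheel round by the upright handle, clockwise as seen from above, through exactly one full turn, so that the handle comes to rest over the red zero line it started from; do not run well past the line and wind back. Only push the handle, with the fingertips or the outside of the fingers, never taking it between them. Leave the tin, the gouge and the brush lying as they are, and finish with the robot clear of everything.

Things in the scene. Friction and masses are not known exactly. Their poses are not given: they have to be found in the camera images.
- planer: stationary thicknesser (310 mm wood planing machine), grey-green head on a dark cabinet, standing just beyond the bench edge. Origin on the hand wheel's axis at the machine's flat top, 100 mm above the bench; x points away from the bench along the head, z up. The top reaches from 125 mm before the axis to 435 mm beyond it and 245 mm to either side; it never moves during a run
- dial: fixed graduated ring under the hand wheel: bright aluminium disc, 244 mm across, 5 mm thick, black ticks every 9 degrees and one red zero line. Origin on the wheel's vertical axis at the disc's underside (the machine's top); z up, x from the axis along the red line. It never moves in a run; its place and the direction of its line differ from run to run
- handwheel (a joint): angle of the hand wheel, rad: 0 at the start (handle above the red line), growing clockwise seen from above; one turn is 6.283, counted on without end stop. Black, 180 mm across, three spokes; top of rim 56 mm, of hub (46 mm across) 66 mm above the machine's top. Stiff: 3 to 4 N at the handle turn it; it stays where left and does not coast. A turn lifts the bed 2 mm, hardly visible
- grip: upright light-wood handle on the wheel's rim: round post 25 mm across, 72 mm tall, axis vertical, 80 mm from the wheel axis. Origin at the centre of its foot, 60 mm above the machine's top, on a black boss 29 mm across. It goes round with the wheel and spins freely on its own pin, so its x and y mean nothing. No other object stands within 150 mm of the wheel axis
- zero_line (a point): point on the red zero line near its outer end, 112 mm out from the wheel axis, 6 mm above the machine's top
- grip_top (a point): centre of the top face of the handle, on its axis, 132 mm above the machine's top
- tin: closed round tin of bed wax, 84 mm across, 33 mm high, ochre lid; stands loose on the machine's top beyond the wheel, not to be disturbed. Origin at the centre of its underside
- gouge: carving gouge with a pale wooden handle (115 x 27 x 27 mm) and a steel blade, 199 mm long in all, lying loose on a rubber mat beside the wheel, not to be disturbed. Origin below its middle, at the underside; x points along it towards the blade
- brush: bench brush of dark wood with dark bristles, 180 mm long, 42 mm wide, 36 mm high, lying loose on a rubber mat beside the wheel, not to be disturbed. Origin below its middle, at the underside; x points from the handle towards the bristles

How it is judged:
By the outcome, as a careful person would: the job done as asked, in the order asked, and still so for the second after the job is handed in, with the robot touching nothing.
It also fails if it takes over 54 s, if anything falls off the work surface, if the arm or the gripper's body presses on something with over 40 N, if the wrist force passes 120 N, or if a joint passes its speed limit or range.

### The arm

A 6-joint arm with a two-finger parallel gripper is mounted at the origin on the work surface. World frame = base frame: x ahead of the robot, y to its left, z up, the work surface at z = 0. Lengths are in m, angles in rad, forces in N, time in s.
With the tool pointing down it reaches from about 0.35 to 0.975 m from the base axis. Payload 4.9 kg.
Tool frame: the origin (TCP) lies midway between the tips of the shut fingers; the grasp point (between the pads) lies 19 mm behind it; x points along the fingers, z is the direction in which the jaws open and shut, and the axes are right-handed (so a half turn about x gives the same grasp; the last joint's range is limited). The gripper opens to 85 mm and grips with 20 to 120 N. Pads are 22 mm wide; open, the fingers measure 114 mm over their backs; the gripper's body (76 mm by 85 mm) begins 54 mm behind the grasp point. The pads swing forward as they close: fully open they stand 13 mm farther back than shut.
Start: joints at [1.21, 0.053, 1.613, -0, 1.476, -0.119], TCP at [0.15, 0.607, 0.198] pointing down, gripper open.
Joint ranges: [-3.01, 3.01], [-1.01, 2.22], [0.06, 2.58], [-1.02, 4.17], [0.09, 2.62], [-3.14, 3.14]. Speed limits (rad/s): [2.57, 2.57, 3.14, 3.14, 3.14, 3.14].

### API

Orientations are given as a unit quaternion [w, x, y, z].
In Python, from plant import state, cams, workorder, nets gives the robot as it stands.
- The arm moves only by the tool play_rows, never from a script. Its argument "motion" is a list of rows, each a list of 3 entries, a list of its own where there are three numbers: the closure, from -1 (fully open) to 1 (shut), then the shift along the world's x, y, z in m, then the turn about the world's z in rad. A call has 1 to 5 rows; each row is the pose to reach, as a shift and turn from the pose commanded when the call began; what a row does not reach only later rows make up. A row lasts 1/10 s, in which the tool goes at most 50 mm and 8.59 degrees, less where a joint would pass 70% of its speed; a pose out of reach is approached as far as the arm can. A call with a gripper value outside its range is refused whole. The fingers move at their own pace and stop on an object; the grip force is fixed at half the most. Time passes only in rows, so rows that repeat a pose let the fingers close. It gives the time, the measured TCP pose, the force and the opening at its end, in the units of the state.
- state(): the state, without advancing time (a new reading comes with each control period).
- cams.grab_frame(name): name is "scene" or "top" or "wrist"; returns (picture, depth): 384x512x3 uint8, red, green, blue; 384x512 float32, m along the optical axis (not along the pixel's ray), 0 where there is no reading.
- cams.camera_info(name): a dict with "K" (3x3 intrinsics, pixels), "rvec" (rotation vector, rad) and "tvec" (3), from world to camera coordinates, as OpenCV has them. Camera axes: x right, y down, z forward; pixel columns grow to the right and rows downward; lengths in m; the calibration is good to about 2 mm. A picture is of the moment at which its call begins: read the wrist's pose just before it. camera_info takes no time and is no camera call; for the wrist camera it gives the pose at the moment of the call.
- workorder.job_done(): hands the job in, once; it reports no verdict.
Trained networks look in the newest picture that a camera, given by its name, has taken for a name from the list of things; names that differ only in an ending like _2 or _b are one class to them, and where a whole thing is asked for, a point or a joint stands for the part that bears it (a point fixed in the world has none). Each returns a list of dicts, best first, with "score" (0 to 1); they miss things now and then, are a little off and sometimes report something else, mostly with a low value. They report only what shows in the picture. A call takes as long as a camera call.
- nets.recognise(camera, target): "at" ([x, y, z] in m, in world coordinates, good to about 4 mm: the middle of the surface that is visible of it).
- nets.landmark_of(camera, target): "at" ([x, y, z] in m, in world coordinates, good to about 4 mm: a listed point, or the origin of a listed thing).
The state is a dict: "time": time; "joint_pos": joint angles; "joint_vel": joint speeds; "joint_efforts": joint torques, N m; "tool_pos": TCP position; "tool_rot": TCP orientation; "contact_force": force on the tool from outside, world axes, zero at the start; "ft_torque": the same for the moment, N m; "gripper_width": opening from 0.0 (shut) to 1.0 (fully open).
Only numpy, scipy, OpenCV 4.12 (cv2) and the standard library are available. Lean on these libraries where they do the work, as an engineer would, in place of code of your own. Each camera call takes 0.05 s, during which the arm holds its last target.

## Working session

There is one attempt and no reset: what is moved stays moved. The work goes in short steps, Python scripts to look and compute and a tool call to move; the robot and the scene stay as the last step left them, time stands still between calls to the robot, and variables do not carry over. Pictures are saved under pics/ and viewed, and the job is handed in when it is done.

Besides the shell and the picture viewer there is one more tool, called after "Emit:" as name([rows], argument=value, ...), one row to a line, values as JSON. play_rows: Moves the arm, as the interface text tells. Its arguments: {"type":"object","properties":{"motion":{"type":"array","items":{"type":"array"}}},"required":["motion"]}

```bash
mkdir -p pics; ls; python3 - <<'E'
from plant import state,cams,nets
import cv2
s=state();print(s['time'],s['tool_pos'],s['tool_rot'],s['gripper_width'])
for c in ['scene','top']:
    im,d=cams.grab_frame(c);cv2.imwrite(f'pics/{c}0.png',im[:,:,::-1])
    for t in ['dial','grip','tin','gouge','brush','planer','zero_line','grip_top']:
        try:
            r=nets.landmark_of(c,t);print(c,t,[(round(q['score'],2),[round(float(v),3) for v in q['at']]) for q in r[:2]])
        except Exception as e: print(c,t,e)
print(state()['time'])
E
```

```text
pics
0.0 [0.149395   0.60617021 0.19626688] [ 0.55602534 -0.4364221   0.55727359  0.43568074] 0.9984405511901548
scene dial [(0.7, [0.554, -0.012, 0.101])]
scene grip [(0.91, [0.63, -0.044, 0.162])]
scene tin [(0.67, [0.761, -0.041, 0.102])]
scene gouge [(0.8, [0.633, 0.174, 0.099])]
scene brush [(0.58, [0.615, -0.224, 0.101])]
scene planer []
scene zero_line [(0.69, [0.657, -0.06, 0.104])]
scene grip_top [(0.87, [0.631, -0.044, 0.228])]
top dial [(0.61, [0.555, -0.013, 0.103])]
top grip [(0.62, [0.627, -0.047, 0.161])]
top tin [(0.76, [0.757, -0.041, 0.099])]
top gouge [(0.63, [0.627, -0.047, 0.162]), (0.59, [0.634, 0.173, 0.099])]
top brush [(0.91, [0.618, -0.223, 0.103])]
top planer [(0.23, [0.628, -0.045, 0.23])]
top zero_line [(0.72, [0.659, -0.059, 0.102])]
top grip_top [(0.66, [0.627, -0.045, 0.233])]
0.9
```

View pics/scene0.png

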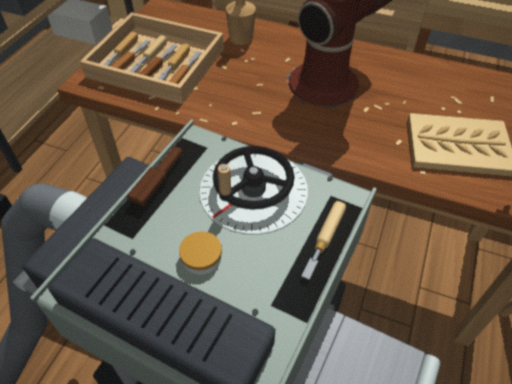

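View pics/top0.png

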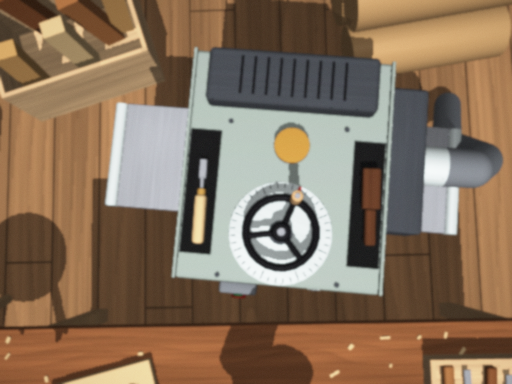

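The scene view shows the wheel around px (255,180), the handle at (223,180) over the red line at (225,210), the tin at (200,250), the gouge to the right and the brush to the left. The top view agrees, with world x up and y left. Next I'll fit the wheel axis and handle from depth.

```bash
cat > h.py <<'E'
import numpy as np,cv2
from plant import state,cams,nets
from scipy.optimize import least_squares
def cloud(c):
    im,d=cams.grab_frame(c);I=cams.camera_info(c)
    K=np.array(I['K']);R=cv2.Rodrigues(np.array(I['rvec'],float))[0];t=np.array(I['tvec'],float).ravel()
    v,u=np.mgrid[:384,:512]
    p=np.stack([(u-K[0,2])/K[0,0]*d,(v-K[1,2])/K[1,1]*d,d],-1)
    w=(p-t)@R
    w[d<=0]=np.nan
    return im,w
def circ(P):
    f=lambda q:np.hypot(P[:,0]-q[0],P[:,1]-q[1])-q[2]
    return least_squares(f,[*np.median(P,0)[:2],.08],loss='soft_l1',f_scale=.003).x
E
python3 - <<'E'
from h import *
from scipy.spatial.transform import Rotation as Ro
for c in ['top','scene']:
    im,w=cloud(c);imf=im.astype(int)
    x,y,z=w[...,0],w[...,1],w[...,2]
    r=np.hypot(x-.555,y+.013);dark=im.max(-1)<60
    m=(r<.13)&(z>.145)&(z<.165)&(r>.06)&dark
    print(c,'rim',m.sum(),circ(w[m]))
    sat=im.max(-1).astype(int)-im.min(-1)
    m=(r<.135)&(z>.098)&(z<.112)&(im.min(-1)>185)
    # dial outer edge
    P=w[m]; a=np.arctan2(P[:,1]+.013,P[:,0]-.555); 
    print(' dial z',np.median(P[:,2]),m.sum())
    E=[]
    for k in np.arange(-np.pi,np.pi,.1):
        q=P[(a>=k)&(a<k+.1)]
        if len(q)>3:E.append(q[np.argmax(np.hypot(q[:,0]-.555,q[:,1]+.013))])
    E=np.array(E);print(' dial fit',circ(E),len(E))
    m=(r<.12)&(z>.222)&(z<.245);P=w[m];print(' griptop',m.sum(),P.mean(0),P.max(0),P.min(0))
    m=(r<.13)&(r>.09)&(z<.115)&(imf[...,0]>imf[...,1]+60)&(imf[...,0]>imf[...,2]+60)
    print(' red',m.sum(),w[m].mean(0) if m.any() else None)
    m=(abs(r-.19)<.03)&(abs(z-.1)<.02);print(' deck z',np.nanmedian(z[m]))
s=state();q=s['tool_rot'];R=Ro.from_quat(np.roll(q,-1)).as_matrix();print(R.round(3),s['joint_pos'])
E
```

```text
top rim 1233 [ 0.55659624 -0.01378249  0.07867568]
 dial z 0.1039744749460182 5258
 dial fit [ 0.55685011 -0.01330413  0.13351261] 61
 griptop 114 [ 0.6286195  -0.04702478  0.23216994] [ 0.64062381 -0.0354943   0.23911626] [ 0.61710369 -0.05881655  0.22499741]
 red 4 [ 0.65872426 -0.06314255  0.10796465]
 deck z 0.10022864376588372
scene rim 1272 [ 0.56100712 -0.01151039  0.07966182]
 dial z 0.104235569118496 2493
 dial fit [ 0.56067147 -0.00966895  0.11659321] 59
 griptop 124 [ 0.63167404 -0.04473979  0.23030454] [ 0.64206721 -0.03401805  0.23653809] [ 0.61678532 -0.05772877  0.22244863]
 red 4 [ 0.64867392 -0.05754568  0.10485047]
 deck z 0.0994455502071219
[[-0.    -0.971  0.239]
 [ 0.     0.239  0.971]
 [-1.     0.     0.   ]] [ 1.21003851e+00  5.26797342e-02  1.61285874e+00  3.95213698e-05
  1.47598818e+00 -1.18995748e-01]
```

Emit:
play_rows([
  [1, [0, 0, 0.05], -0.1],
  [1, [0.03, -0.02, 0.1], -0.2],
  [1, [0.06, -0.04, 0.11], -0.3],
])

```text
time: 1.3
tool_pos: [0.2095, 0.5683, 0.3127]
tool_rot: [0.618, -0.346, 0.614, 0.349]
contact_force: [0.6, 0.4, 0.8]
gripper_width: 0.516
```

```bash
python3 - <<'E'
from h import *
from scipy.spatial.transform import Rotation as Ro
s=state();R=Ro.from_quat(np.roll(s['tool_rot'],-1)).as_matrix();print(s['time'],s['tool_pos'],s['gripper_width'],R.round(3),s['joint_pos'])
E
```

```text
1.3 [0.20952002 0.5683216  0.31268858] 0.5161602352846727 [[ 0.003 -0.857  0.516]
 [ 0.006  0.516  0.857]
 [-1.     0.001  0.007]] [ 1.09455353e+00 -4.03654321e-02  1.51722702e+00  4.41626235e-04
  1.65785731e+00  6.60788913e-02]
```

Emit:
play_rows([
  [1, [0.147, -0.191, 0.02], 0.1],
  [1, [0.147, -0.191, 0.02], 0.1],
  [1, [0.147, -0.191, 0.02], 0.1],
  [1, [0.147, -0.191, 0.02], 0.1],
  [1, [0.147, -0.191, 0.02], 0.1],
])

```text
time: 1.8
tool_pos: [0.3578, 0.3738, 0.3281]
tool_rot: [0.598, -0.378, 0.597, 0.378]
contact_force: [0.2, -0.4, 0.1]
gripper_width: 0.002
```

Emit:
play_rows([
  [1, [0.147, -0.191, 0], 0],
  [1, [0.147, -0.191, 0], 0],
  [1, [0.147, -0.191, 0], 0],
  [1, [0.147, -0.191, 0], 0],
  [1, [0.147, -0.191, 0], 0],
])

```text
time: 2.3
tool_pos: [0.5048, 0.1825, 0.3277]
tool_rot: [0.598, -0.378, 0.597, 0.378]
contact_force: [-0.5, 0.2, -0.7]
gripper_width: 0.004
```

Emit:
play_rows([
  [1, [0.147, -0.191, 0], 0],
  [1, [0.147, -0.191, 0], 0],
  [1, [0.147, -0.191, 0], 0],
  [1, [0.147, -0.191, 0], 0],
  [1, [0.147, -0.191, 0], 0],
])

```text
time: 2.8
tool_pos: [0.6518, -0.0087, 0.3272]
tool_rot: [0.598, -0.378, 0.598, 0.378]
contact_force: [0.4, 1.0, 0.6]
gripper_width: 0.003
```

```bash
python3 - <<'E'
from h import *
from scipy.spatial.transform import Rotation as Ro
for c in ['wrist','scene']:
    im,w=cloud(c);cv2.imwrite(f'pics/{c}1.png',im[:,:,::-1])
    x,y,z=w[...,0],w[...,1],w[...,2]
    r=np.hypot(x-.5585,y+.0127);dark=im.max(-1)<60
    m=(r<.13)&(z>.145)&(z<.165)&(r>.06)&dark
    print(c,'rim',m.sum(),circ(w[m]) if m.sum()>50 else '')
    m=(abs(x-.63)<.03)&(abs(y+.047)<.03)&(z>.222)&(z<.242);P=w[m];print(' griptop',m.sum(),P.mean(0))
s=state();R=Ro.from_quat(np.roll(s['tool_rot'],-1)).as_matrix();print(s['time'],s['tool_pos'],s['gripper_width'],np.degrees(np.arctan2(R[1,2],R[0,2])),s['joint_pos'],s['contact_force'])
E
```

```text
wrist rim 5762 [ 0.55862262 -0.01642704  0.0764042 ]
 griptop 653 [ 0.62801772 -0.0512359   0.23143525]
scene rim 1301 [ 0.56120585 -0.01146827  0.07961014]
 griptop 122 [ 0.63164221 -0.04492518  0.23041152]
2.9 [ 0.65226671 -0.01050692  0.32565611] -0.0020232498867914675 64.37927303151625 [-1.29514742e-01  7.47200023e-02  1.37973240e+00 -1.21094386e-03
  1.68891511e+00 -1.25328555e+00] [-1.28896752 -0.63209553 -0.80245708]
```

View pics/wrist1.png

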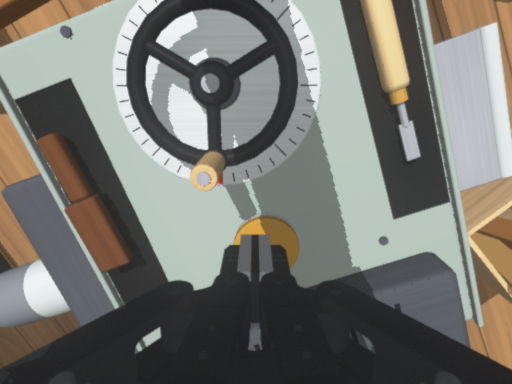

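View pics/scene1.png

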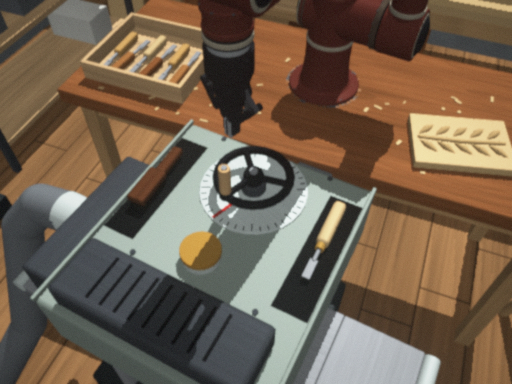

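The wrist view shows the handle at (207,178) over the red line, and the shut fingers at (255,250), which are on its counter-clockwise side. I'll descend beside it.

Emit:
play_rows([
  [1, [-0.002, 0.003, -0.05], 0],
  [1, [-0.002, 0.003, -0.1], 0],
  [1, [-0.002, 0.003, -0.14], 0],
  [1, [-0.002, 0.003, -0.148], 0],
  [1, [-0.002, 0.003, -0.148], 0],
])

```text
time: 3.4
tool_pos: [0.6475, -0.0025, 0.1782]
tool_rot: [0.596, -0.378, 0.598, 0.379]
contact_force: [0.1, 0.4, 0.9]
gripper_width: -0.001
```

```bash
python3 - <<'E'
from h import *
from scipy.spatial.transform import Rotation as Ro
im,w=cloud('scene');cv2.imwrite('pics/scene2.png',cv2.resize(im[80:280,120:390,::-1],None,fx=2.8,fy=2.8))
s=state();R=Ro.from_quat(np.roll(s['tool_rot'],-1)).as_matrix();print(s['time'],s['tool_pos'],np.degrees(np.arctan2(R[1,2],R[0,2])),s['contact_force'])
C=np.array([.5587,-.0138]);phi0=-25.5
def P(th,D):
    p=np.radians(phi0-th);return C+.08*np.array([np.cos(p),np.sin(p)])-D*np.array([np.sin(p),-np.cos(p)])
for th in range(0,201,8): print(th,(P(th,.027)).round(4))
E
```

```text
3.45 [ 0.64912165 -0.00277592  0.1810762 ] 64.71783615444862 [ 0.07849355 -0.6069058   1.62435837]
0 [ 0.6425 -0.0239]
8 [ 0.6403 -0.0354]
16 [ 0.6365 -0.0466]
24 [ 0.6312 -0.0571]
32 [ 0.6245 -0.0668]
40 [ 0.6164 -0.0754]
48 [ 0.6073 -0.0828]
56 [ 0.5972 -0.0889]
64 [ 0.5864 -0.0936]
72 [ 0.575  -0.0966]
80 [ 0.5633 -0.0981]
88 [ 0.5516 -0.0979]
96 [ 0.5399 -0.0961]
104 [ 0.5286 -0.0927]
112 [ 0.518  -0.0878]
120 [ 0.5081 -0.0814]
128 [ 0.4992 -0.0737]
136 [ 0.4914 -0.0648]
144 [ 0.485  -0.0549]
152 [ 0.48   -0.0443]
160 [ 0.4765 -0.033 ]
168 [ 0.4746 -0.0214]
176 [ 0.4744 -0.0096]
184 [0.4758 0.0021]
192 [0.4788 0.0135]
200 [0.4834 0.0243]
```

View pics/scene2.png

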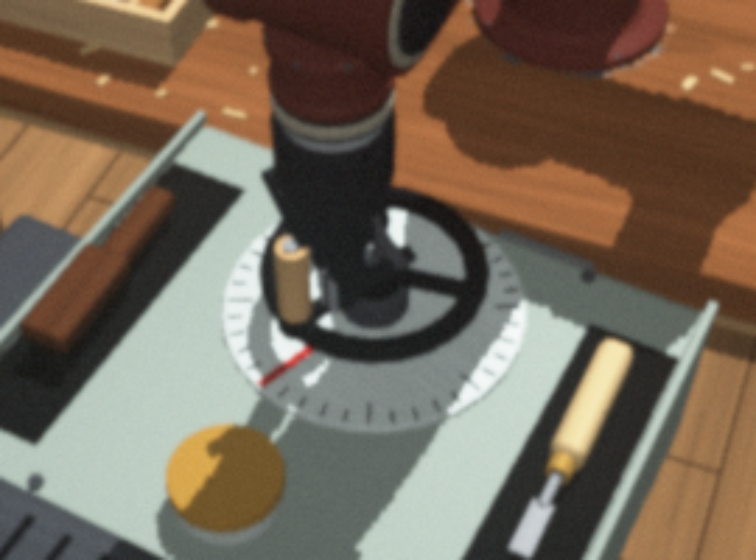

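Emit:
play_rows([
  [1, [-0.003, -0.011, 0], 0],
  [1, [-0.0065, -0.021, 0], 0],
  [1, [-0.0087, -0.0324, 0], -0.14],
  [1, [-0.0125, -0.0436, 0], -0.28],
  [1, [-0.0178, -0.0541, 0], -0.42],
])

```text
time: 3.95
tool_pos: [0.633, -0.058, 0.1832]
tool_rot: [0.666, -0.244, 0.661, 0.243]
contact_force: [3.6, 1.6, 1.6]
gripper_width: -0.003
```

```bash
cat >> h.py <<'E'
from scipy.spatial.transform import Rotation as Ro
def look(name,c='scene'):
    im,w=cloud(c);cv2.imwrite(f'pics/{name}.png',cv2.resize(im[80:280,120:390,::-1],None,fx=2.8,fy=2.8))
    x,y,z=w[...,0],w[...,1],w[...,2]
    C=(.561,-.0115) if c=='scene' else (.5567,-.0138)
    r=np.hypot(x-C[0],y-C[1]);i=im.astype(int)
    m=(r<.12)&(r>.05)&(z>.17)&(z<.245)&(i[...,0]>i[...,2]*1.25)&(i[...,0]>60)
    P=w[m]
    if len(P): 
        q=np.median(P,0);print('grip n',len(P),q,'ang',np.degrees(np.arctan2(q[1]-C[1],q[0]-C[0])))
        m&=z>.222;P=w[m]
        if len(P): q=P.mean(0);print(' top',len(P),q,'ang',np.degrees(np.arctan2(q[1]-C[1],q[0]-C[0])),'r',np.hypot(q[0]-C[0],q[1]-C[1]))
    s=state();R=Ro.from_quat(np.roll(s['tool_rot'],-1)).as_matrix();print(s['time'],s['tool_pos'],np.degrees(np.arctan2(R[1,2],R[0,2])),s['contact_force'])
E
python3 -c "
from h import *
look('s3')"
```

```text
grip n 85 [ 0.62091585 -0.06316633  0.18166995] ang -40.77168948372734
 top 6 [ 0.64284033 -0.05064558  0.22575742] ang -25.56255994133397 r 0.0907205387501203
4.0 [ 0.63189441 -0.05983563  0.18289885] 40.00268698248412 [ 0.4277338  -1.24740288 -0.50892008]
```

View pics/s3.png

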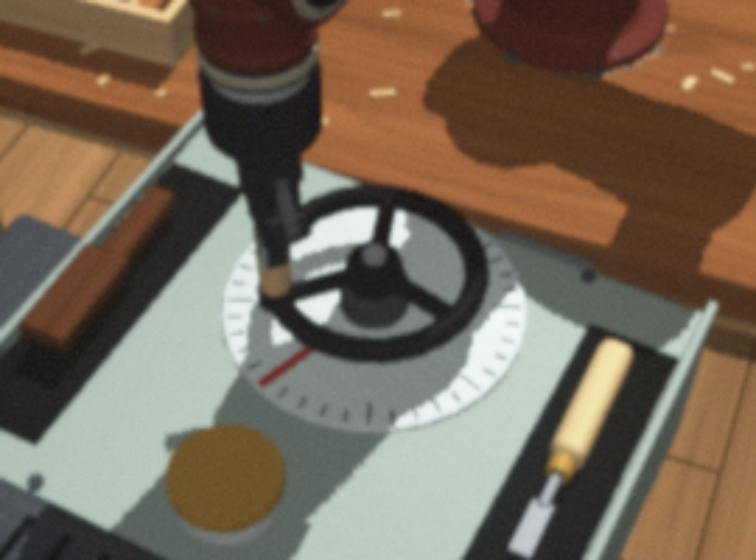

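Emit:
play_rows([
  [1, [-0.0067, -0.0097, -0.002], -0.14],
  [1, [-0.0148, -0.0183, -0.002], -0.28],
  [1, [-0.0239, -0.0257, -0.002], -0.42],
  [1, [-0.034, -0.0318, -0.002], -0.56],
  [1, [-0.0448, -0.0365, -0.002], -0.7],
])

```text
time: 4.5
tool_pos: [0.5884, -0.0953, 0.1811]
tool_rot: [0.71, -0.002, 0.704, 0.001]
contact_force: [3.7, 0.5, 3.1]
gripper_width: -0.002
```

```bash
python3 -c "
from h import *
look('s4')"
```

```text
grip n 202 [ 0.5701605  -0.0844693   0.19978306] ang -82.84457705866386
 top 46 [ 0.56615555 -0.08477768  0.22964926] ang -85.97551213003497 r 0.07345881744485885
4.55 [ 0.58639172 -0.09571985  0.18069565] 0.045288729417939794 [ 0.14410305 -0.01180787  0.88539306]
```

View pics/s4.png

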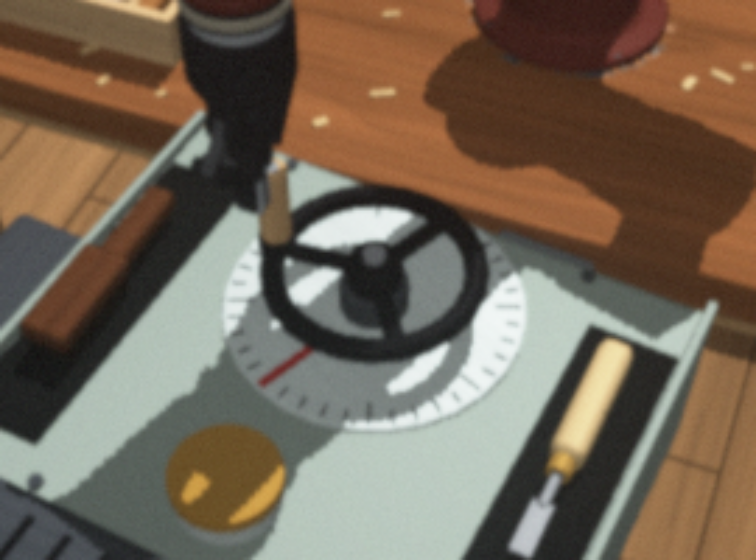

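Emit:
play_rows([
  [1, [-0.0114, -0.003, 0], -0.14],
  [1, [-0.0231, -0.0045, 0], -0.28],
  [1, [-0.0348, -0.0043, 0], -0.42],
  [1, [-0.0465, -0.0025, 0], -0.56],
  [1, [-0.0578, 0.0009, 0], -0.7],
])

```text
time: 5.05
tool_pos: [0.5299, -0.0947, 0.1803]
tool_rot: [0.667, 0.24, 0.663, -0.241]
contact_force: [2.6, -2.6, 2.1]
gripper_width: -0.0
```

Emit:
play_rows([
  [1, [-0.0106, 0.0049, 0], -0.14],
  [1, [-0.0205, 0.0113, 0], -0.28],
  [1, [-0.0294, 0.019, 0], -0.42],
  [1, [-0.0372, 0.0279, 0], -0.56],
  [1, [-0.0436, 0.0378, 0], -0.7],
])

```text
time: 5.55
tool_pos: [0.4857, -0.057, 0.1802]
tool_rot: [0.544, 0.454, 0.54, -0.454]
contact_force: [1.1, -4.3, 3.5]
gripper_width: -0.0
```

```bash
python3 -c "
from h import *
look('s5')
print(state()['joint_pos'])
C=np.array([.5587,-.0138]);phi0=-25.5
def P(th,D):
    p=np.radians(phi0-th);return C+.08*np.array([np.cos(p),np.sin(p)])-D*np.array([np.sin(p),-np.cos(p)])
b=None
for th in range(184,361,8): print(th,P(th,.027).round(4))
"
```

```text
grip n 302 [ 0.48811573 -0.02914087  0.21205882] ang -166.39382755537122
 top 105 [ 0.48475144 -0.0346004   0.22957968] ang -163.14519556170742 r 0.079671016348938
5.6 [ 0.48474689 -0.0549967   0.17976045] -79.99837668033483 [ 0.08774908  1.24743945 -0.52619771]
[-2.65167641e-01 -2.76310633e-01  1.94552839e+00 -7.58329688e-04
  1.46918933e+00  1.13114053e+00]
184 [0.4758 0.0021]
192 [0.4788 0.0135]
200 [0.4834 0.0243]
208 [0.4894 0.0344]
216 [0.4968 0.0436]
224 [0.5054 0.0517]
232 [0.515  0.0585]
240 [0.5255 0.0638]
248 [0.5366 0.0677]
256 [0.5482 0.07  ]
264 [0.56   0.0706]
272 [0.5717 0.0696]
280 [0.5832 0.067 ]
288 [0.5942 0.0628]
296 [0.6045 0.0571]
304 [0.6139 0.0501]
312 [0.6223 0.0418]
320 [0.6294 0.0324]
328 [0.6351 0.0221]
336 [0.6394 0.0111]
344 [ 6.421e-01 -4.000e-04]
352 [ 0.6431 -0.0121]
360 [ 0.6425 -0.0239]
```

View pics/s5.png

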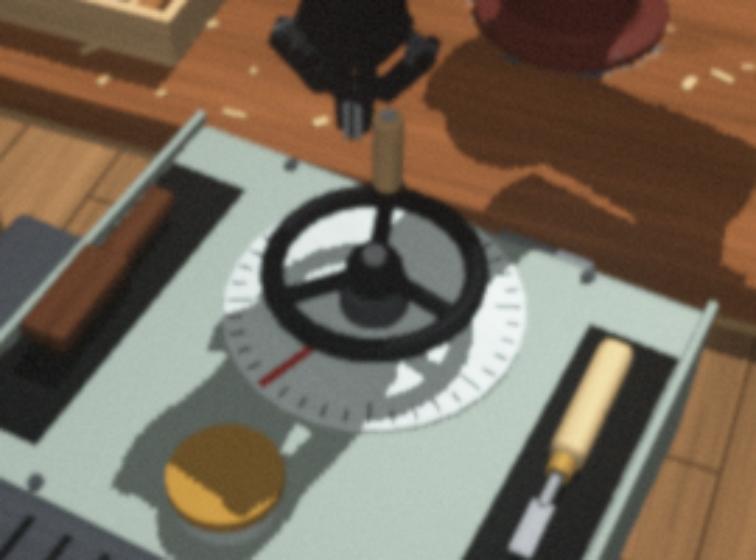

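Emit:
play_rows([
  [1, [-0.005, 0.0106, 0], -0.14],
  [1, [-0.0085, 0.0219, 0], -0.28],
  [1, [-0.0104, 0.0335, 0], -0.42],
  [1, [-0.0106, 0.0453, 0], -0.56],
  [1, [-0.0092, 0.057, 0], -0.7],
])

```text
time: 6.1
tool_pos: [0.4757, 0.0007, 0.1792]
tool_rot: [-0.356, -0.612, -0.353, 0.612]
contact_force: [-2.4, -3.4, 2.7]
gripper_width: 0.002
```

Emit:
play_rows([
  [1, [0.003, 0.0114, 0], -0.14],
  [1, [0.0076, 0.0222, 0], -0.28],
  [1, [0.0136, 0.0323, 0], -0.42],
  [1, [0.021, 0.0415, 0], -0.56],
  [1, [0.0296, 0.0496, 0], -0.7],
])

```text
time: 6.6
tool_pos: [0.5049, 0.0511, 0.1786]
tool_rot: [-0.124, -0.696, -0.123, 0.697]
contact_force: [-4.4, -1.9, 3.3]
gripper_width: -0.001
```

```bash
python3 -c "
from h import *
look('s6')
print(state()['joint_pos'])
"
```

```text
grip n 307 [0.53706311 0.06493403 0.21055383] ang 107.38901955242243
 top 103 [0.53113024 0.06332729 0.22954723] ang 111.76102973185333 r 0.08056876050442684
6.65 [0.50622682 0.05220791 0.1785648 ] -160.0910953563059 [-1.06846344  0.88846795  0.35798114]
[-4.37743428e-02 -2.18458085e-01  1.89980101e+00  3.55122463e-04
  1.45945414e+00  2.75030305e+00]
```

View pics/s6.png

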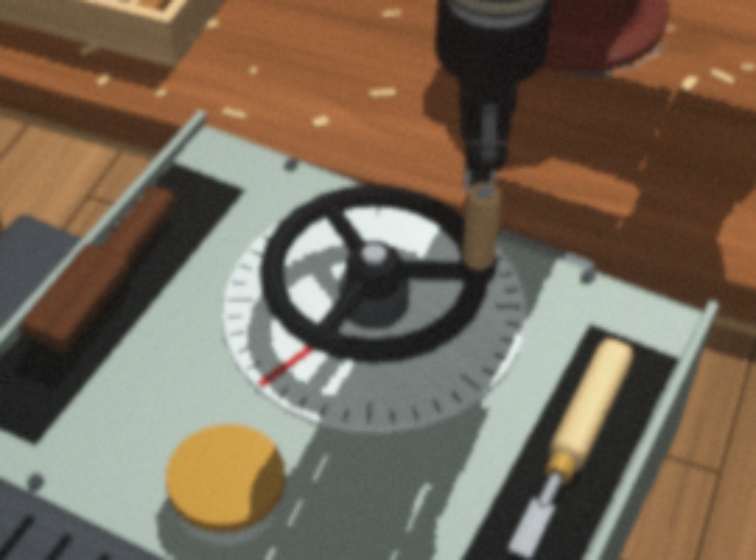

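Emit:
play_rows([
  [1, [-0.02, -0.0075, 0], 0.0],
  [1, [-0.02, -0.0075, 0.03], 0.1495],
  [1, [-0.02, -0.0075, 0.03], 0.299],
  [1, [-0.02, -0.0075, 0.03], 0.4485],
  [1, [-0.02, -0.0075, 0.03], 0.598],
])

```text
time: 7.15
tool_pos: [0.4852, 0.0436, 0.208]
tool_rot: [0.327, 0.627, 0.327, -0.627]
contact_force: [0.9, -0.1, -0.2]
gripper_width: -0.0
```

Emit:
play_rows([
  [1, [0, 0, 0], 0.1495],
  [1, [0, 0, 0], 0.299],
  [1, [0, 0, 0], 0.4485],
  [1, [0, 0, 0], 0.598],
  [1, [0, 0, 0], 0.7475],
])

```text
time: 7.65
tool_pos: [0.485, 0.0437, 0.2077]
tool_rot: [0.533, 0.464, 0.533, -0.464]
contact_force: [0.2, -0.1, -0.2]
gripper_width: 0.001
```

Emit:
play_rows([
  [1, [0, 0, 0], 0.1495],
  [1, [0, 0, 0], 0.299],
  [1, [0, 0, 0], 0.4485],
  [1, [0, 0, 0], 0.598],
  [1, [0, 0, 0], 0.7475],
])

```text
time: 8.15
tool_pos: [0.485, 0.0436, 0.2077]
tool_rot: [0.666, 0.237, 0.666, -0.237]
contact_force: [-0.3, -0.3, -0.1]
gripper_width: 0.002
```

Emit:
play_rows([
  [1, [0, 0, 0], 0.1495],
  [1, [0, 0, 0], 0.299],
  [1, [0, 0, 0], 0.4485],
  [1, [0, 0, 0], 0.598],
  [1, [0, 0, 0], 0.7475],
])

```text
time: 8.65
tool_pos: [0.485, 0.0436, 0.2077]
tool_rot: [0.707, -0.022, 0.707, 0.022]
contact_force: [-0.6, -0.2, -0.9]
gripper_width: 0.003
```

Emit:
play_rows([
  [1, [0, 0, 0], 0.15],
  [1, [0, 0, 0], 0.3],
  [1, [0, 0, -0.03], 0.3],
  [1, [0.01, 0.0038, -0.03], 0.3],
  [1, [0.02, 0.0075, -0.03], 0.3],
])

```text
time: 9.15
tool_pos: [0.5053, 0.0515, 0.1773]
tool_rot: [0.696, -0.124, 0.697, 0.124]
contact_force: [0.0, -0.3, -0.1]
gripper_width: -0.001
```

```bash
python3 -c "
from h import *
look('s7')
print(state()['joint_pos'])
"
```

```text
grip n 315 [0.54045536 0.06581895 0.21157749] ang 104.88038614869188
 top 109 [0.53378971 0.06417185 0.22929023] ang 109.77770507099659 r 0.08041535155797201
9.2 [0.50727648 0.05193827 0.1783887 ] 20.16978834818515 [-0.33751189 -0.3708035   0.34507271]
[-4.43449344e-02 -2.16527728e-01  1.89846529e+00  5.62084576e-04
  1.45786668e+00 -3.96436829e-01]
```

View pics/s7.png

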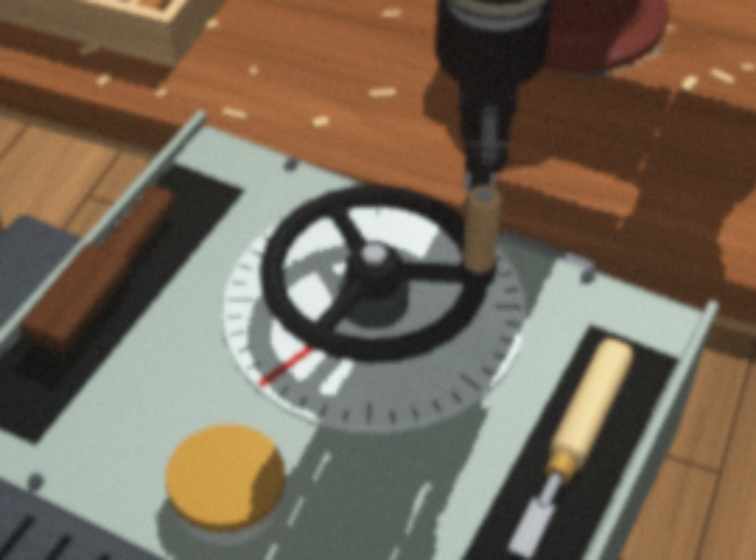

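Emit:
play_rows([
  [1, [0.0096, 0.0068, 0], -0.14],
  [1, [0.0201, 0.0121, 0], -0.28],
  [1, [0.0312, 0.016, 0], -0.42],
  [1, [0.0428, 0.0183, 0], -0.56],
  [1, [0.0546, 0.0189, 0], -0.7],
])

```text
time: 9.7
tool_pos: [0.56, 0.0712, 0.1786]
tool_rot: [0.695, 0.124, 0.697, -0.124]
contact_force: [-4.1, 0.9, 1.1]
gripper_width: -0.001
```

Emit:
play_rows([
  [1, [0.0117, -0.001, 0], -0.14],
  [1, [0.0232, -0.0036, 0], -0.28],
  [1, [0.0342, -0.0078, 0], -0.42],
  [1, [0.0445, -0.0135, 0], -0.56],
  [1, [0.0539, -0.0205, 0], -0.7],
])

```text
time: 10.2
tool_pos: [0.6144, 0.0513, 0.1787]
tool_rot: [0.611, 0.356, 0.612, -0.355]
contact_force: [-2.1, 3.6, 0.6]
gripper_width: -0.004
```

Emit:
play_rows([
  [1, [0.0084, -0.0083, 0], -0.14],
  [1, [0.0155, -0.0177, 0], -0.28],
  [1, [0.0212, -0.028, 0], -0.42],
  [1, [0.0255, -0.039, 0], -0.56],
  [1, [0.0255, -0.039, 0], -0.56],
])

```text
time: 10.7
tool_pos: [0.6406, 0.0102, 0.1788]
tool_rot: [0.491, 0.51, 0.49, -0.509]
contact_force: [0.4, 0.2, -0.4]
gripper_width: -0.001
```

```bash
python3 -c "
from h import *
look('s8');look('t8','top')
print(state()['joint_pos'])
"
```

```text
grip n 261 [ 0.64565333 -0.01237686  0.20663777] ang -0.5934616883011438
 top 83 [ 0.64344689 -0.01568402  0.22994593] ang -2.905157370499296 r 0.08255298762975939
10.75 [0.64023248 0.01054082 0.17868859] -92.07067450253862 [-0.47089011  0.44730157 -0.65983566]
grip n 9 [ 0.62615912 -0.02301423  0.20369126] ang -7.5565566788184775
 top 1 [ 0.62648294 -0.02301423  0.22724756] ang -7.521894445559656 r 0.0703886379234832
10.8 [0.63989996 0.01082588 0.17852796] -92.06028290119023 [ 0.14851019 -0.06683699  0.5577818 ]
[-9.91533713e-02  9.84542325e-02  1.59652455e+00 -2.66904338e-04
  1.44526487e+00  1.50763468e+00]
```

View pics/s8.png

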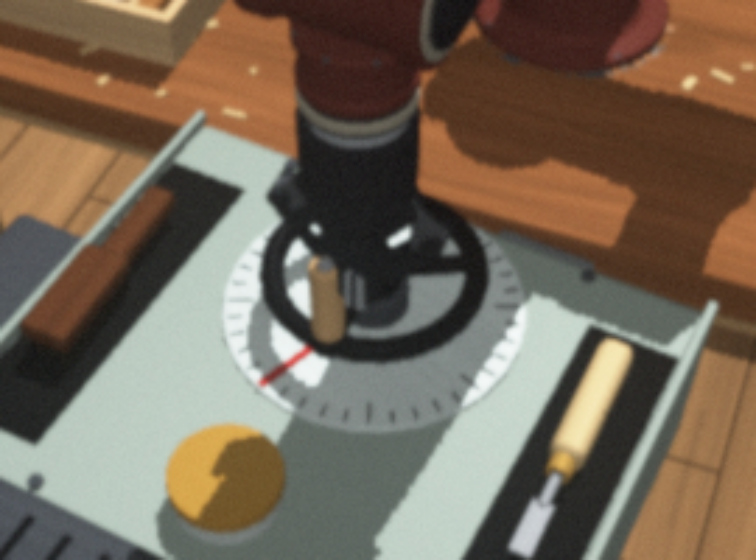

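Emit:
play_rows([
  [1, [0.0016, -0.0057, 0], -0.07],
  [1, [0.0027, -0.0115, 0], -0.14],
  [1, [0.0034, -0.0173, 0], -0.21],
  [1, [0.0037, -0.0232, 0], -0.28],
  [1, [0.0037, -0.0232, 0], -0.28],
])

```text
time: 11.3
tool_pos: [0.6432, -0.012, 0.1783]
tool_rot: [0.415, 0.573, 0.415, -0.572]
contact_force: [0.2, 0.4, 1.6]
gripper_width: 0.0
```

```bash
python3 -c "
from h import *
look('s9')
for c in ['scene','top']:
  for t in ['grip_top','zero_line']:
    print(c,t,[(round(q['score'],2),np.round(q['at'],4)) for q in nets.landmark_of(c,t)[:2]])
look('t9','top')
"
```

```text
grip n 228 [ 0.64276771 -0.03382629  0.20397014] ang -15.27207693498493
 top 56 [ 0.64013395 -0.03746778  0.23019781] ang -18.16722949011883 r 0.08328569878775499
11.35 [ 0.64313544 -0.01196033  0.17825888] -108.10851057847017 [0.84315909 1.07001369 0.15888557]
scene grip_top [(0.49, array([ 0.6329, -0.0363,  0.2303]))]
scene zero_line [(0.93, array([ 0.6567, -0.0634,  0.1067]))]
top grip_top []
top zero_line [(0.57, array([ 0.6604, -0.0594,  0.1064]))]
grip n 17 [ 0.62170571 -0.03965547  0.20986502] ang -21.689770182723315
 top 5 [ 0.62269627 -0.04045557  0.23094902] ang -21.993536472188964 r 0.07117603145377872
11.6 [ 0.6429294  -0.01198949  0.17787486] -108.23522556720627 [1.31843555 0.17625007 1.68132831]
```

View pics/s9.png

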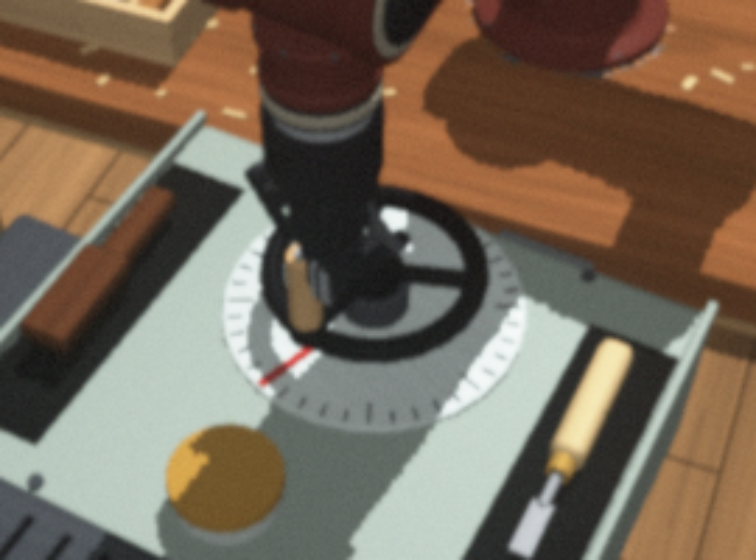

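Emit:
play_rows([
  [1, [0.006, 0.02, 0], 0],
  [1, [0.006, 0.02, 0.05], 0],
  [1, [0.006, 0.02, 0.1], 0],
  [1, [-0.015, 0.06, 0.12], 0],
  [1, [-0.04, 0.1, 0.12], 0],
])

```text
time: 12.1
tool_pos: [0.6045, 0.0876, 0.3031]
tool_rot: [0.415, 0.576, 0.412, -0.571]
contact_force: [0.4, 0.4, 1.2]
gripper_width: 0.002
```

Emit:
play_rows([
  [1, [-0.02, 0.045, 0], 0],
  [1, [-0.04, 0.09, 0], 0],
  [1, [-0.06, 0.135, 0], 0],
  [1, [-0.08, 0.18, 0], 0],
  [1, [-0.08, 0.18, 0], 0],
])

```text
time: 12.6
tool_pos: [0.52, 0.272, 0.2974]
tool_rot: [-0.416, -0.572, -0.417, 0.572]
contact_force: [-0.0, -0.9, 1.2]
gripper_width: -0.001
```

```bash
cat >> h.py <<'E'
def final(tag):
    for c in ['top','scene']:
        q=[]
        for k in range(2):
            im,w=cloud(c);x,y,z=w[...,0],w[...,1],w[...,2]
            r=np.hypot(x-.5587,y+.0138);dark=im.max(-1)<60
            C=circ(w[(r<.13)&(z>.145)&(z<.165)&(r>.06)&dark])
            C0=(.561,-.0115) if c=='scene' else (.5566,-.0138)
            g=w[(r<.12)&(z>.222)&(z<.245)];m=g.mean(0);q.append(m)
            print(c,'C',C.round(4),len(g),m.round(4),'ang',np.degrees(np.arctan2(m[1]-C0[1],m[0]-C0[0])).round(2),'r',np.hypot(m[0]-C0[0],m[1]-C0[1]).round(4))
        cv2.imwrite(f'pics/{tag}_{c}.png',cv2.resize(im[80:280,120:390,::-1] if c=='scene' else im[150:300,200:360,::-1],None,fx=2.8 if c=='scene' else 3.8,fy=2.8 if c=='scene' else 3.8))
    s=state();print(s['time'],s['tool_pos'])
E
python3 -c "
from h import *
final('f1')"
```

```text
top C [ 0.5567 -0.0138  0.0786] 113 [ 0.6329 -0.0366  0.2325] ang -16.62 r 0.0797
top C [ 0.5567 -0.0138  0.0786] 114 [ 0.6329 -0.0365  0.2322] ang -16.59 r 0.0796
scene C [ 0.561  -0.0106  0.0793] 122 [ 0.6358 -0.0344  0.2304] ang -17.04 r 0.0782
scene C [ 0.5609 -0.0106  0.0793] 123 [ 0.6357 -0.0343  0.2305] ang -16.94 r 0.0781
12.8 [0.52308323 0.26676361 0.29727195]
```

View pics/f1_top.png

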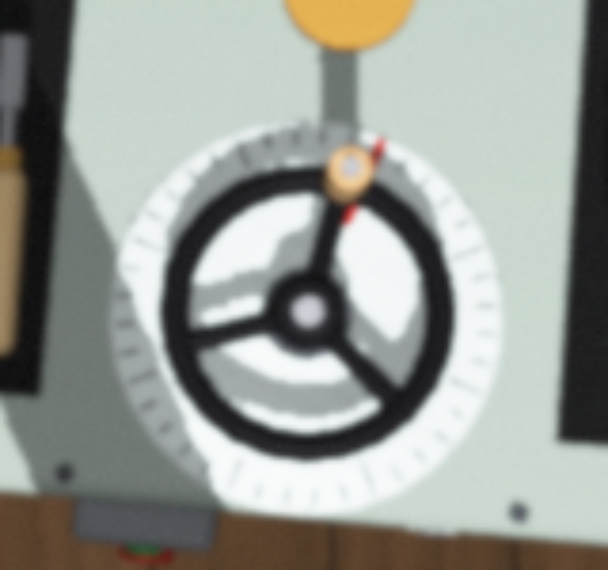

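Emit:
play_rows([
  [1, [0.02, -0.045, 0], 0],
  [1, [0.04, -0.09, 0], 0],
  [1, [0.06, -0.135, 0], 0],
  [1, [0.08, -0.18, 0], 0],
  [1, [0.105, -0.22, 0], 0],
])

```text
time: 13.3
tool_pos: [0.6283, 0.0433, 0.2977]
tool_rot: [-0.413, -0.574, -0.413, 0.574]
contact_force: [0.4, 0.7, 0.7]
gripper_width: 0.001
```

Emit:
play_rows([
  [1, [0.021, -0.04, -0.02], 0],
  [1, [0.021, -0.04, -0.07], 0],
  [1, [0.021, -0.04, -0.12], 0],
  [1, [0.021, -0.04, -0.12], 0],
  [1, [0.018, -0.05, -0.12], 0],
])

```text
time: 13.8
tool_pos: [0.6452, -0.0031, 0.177]
tool_rot: [-0.413, -0.573, -0.415, 0.574]
contact_force: [-0.5, 0.1, 1.1]
gripper_width: 0.001
```

```bash
python3 -c "
from h import *
look('s10')"
```

```text
grip n 270 [ 0.64185529 -0.0320133   0.20625764] ang -14.23580111269745
 top 79 [ 0.64014398 -0.03409474  0.22897413] ang -15.93346163086673 r 0.08230608698061069
13.85 [ 0.64655598 -0.00497533  0.18008415] -108.38776196112003 [ 0.51279172 -0.90196235  0.64816159]
```

View pics/s10.png

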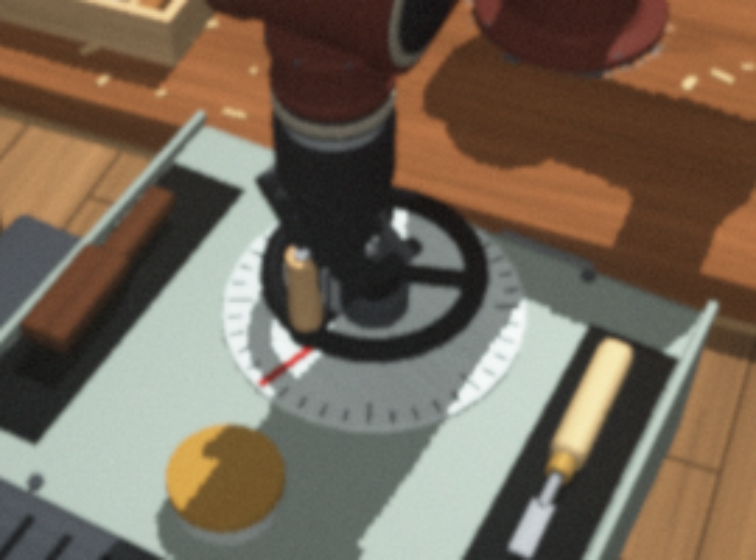

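Emit:
play_rows([
  [1, [-0.0015, -0.005, 0], 0],
  [1, [-0.003, -0.01, 0], 0],
  [1, [-0.0031, -0.0159, 0], -0.07],
  [1, [-0.0036, -0.0211, 0], -0.13],
  [1, [-0.0036, -0.0211, 0], -0.13],
])

```text
time: 14.35
tool_pos: [0.6438, -0.0237, 0.1808]
tool_rot: [0.377, 0.6, 0.375, -0.597]
contact_force: [0.8, 1.8, 1.5]
gripper_width: -0.006
```

Emit:
play_rows([
  [1, [0.008, 0.019, 0], 0],
  [1, [0.008, 0.019, 0.05], 0],
  [1, [0.008, 0.019, 0.1], 0],
  [1, [-0.014, 0.06, 0.12], 0],
  [1, [-0.04, 0.1, 0.12], 0],
])

```text
time: 14.85
tool_pos: [0.6042, 0.0766, 0.3043]
tool_rot: [0.378, 0.602, 0.374, -0.596]
contact_force: [0.1, 0.3, -0.3]
gripper_width: -0.001
```

Emit:
play_rows([
  [1, [-0.02, 0.045, 0], 0],
  [1, [-0.04, 0.09, 0], 0],
  [1, [-0.06, 0.135, 0], 0],
  [1, [-0.08, 0.18, 0], 0],
  [1, [-0.08, 0.18, 0], 0],
])

```text
time: 15.35
tool_pos: [0.5197, 0.2611, 0.2987]
tool_rot: [0.378, 0.598, 0.379, -0.597]
contact_force: [-0.3, -0.8, 0.1]
gripper_width: 0.002
```

```bash
python3 -c "
from h import *
final('f2')"
```

```text
top C [ 0.5566 -0.0138  0.0787] 108 [ 0.6289 -0.0457  0.2325] ang -23.79 r 0.079
top C [ 0.5567 -0.0139  0.0787] 109 [ 0.6291 -0.0457  0.2324] ang -23.77 r 0.0792
scene C [ 0.561  -0.0113  0.0797] 123 [ 0.632  -0.0438  0.2302] ang -24.45 r 0.078
scene C [ 0.5611 -0.0112  0.0796] 126 [ 0.6323 -0.0437  0.2302] ang -24.32 r 0.0782
15.55 [0.52258274 0.25580795 0.29792178]
```

View pics/f2_top.png

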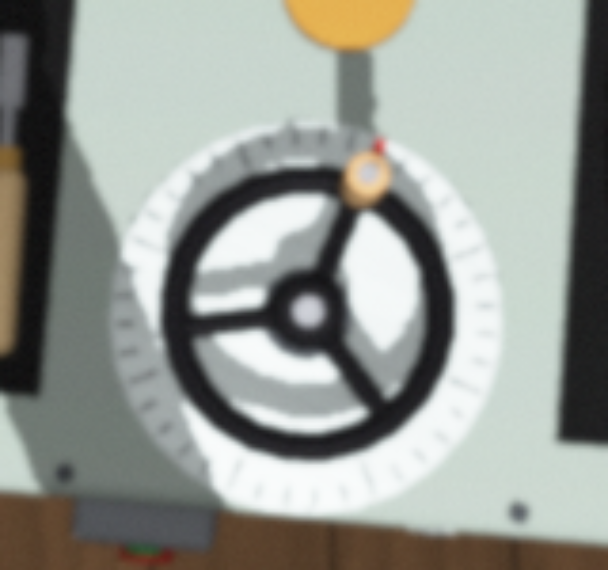

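View pics/f2_scene.png

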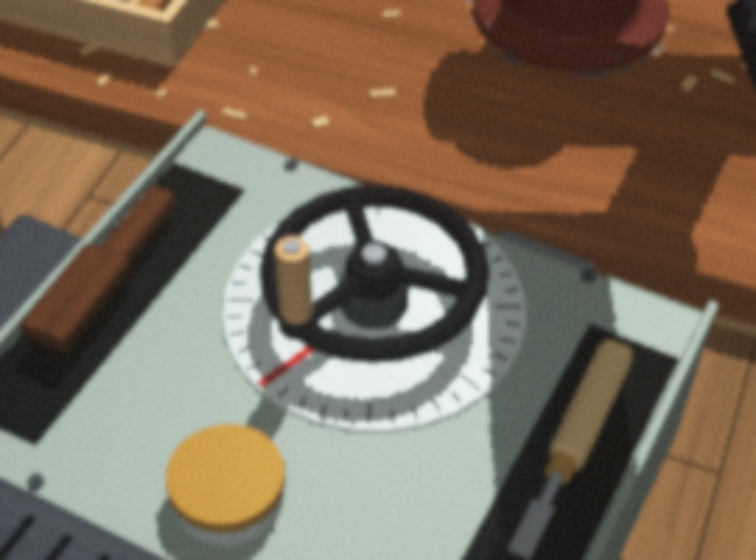

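Both cameras put the handle about 0.9° short of where it started. There is plenty of time, so one more 1.2 mm nudge.

Emit:
play_rows([
  [1, [0.02, -0.045, 0], 0],
  [1, [0.04, -0.09, 0], 0],
  [1, [0.06, -0.135, 0], 0],
  [1, [0.08, -0.18, 0], 0],
  [1, [0.106, -0.221, 0], 0],
])

```text
time: 16.05
tool_pos: [0.6287, 0.0313, 0.298]
tool_rot: [0.375, 0.6, 0.375, -0.599]
contact_force: [0.8, 0.6, -0.1]
gripper_width: -0.0
```

Emit:
play_rows([
  [1, [0.022, -0.04, -0.02], 0],
  [1, [0.022, -0.04, -0.07], 0],
  [1, [0.022, -0.04, -0.12], 0],
  [1, [0.022, -0.04, -0.12], 0],
  [1, [0.022, -0.04, -0.12], 0],
])

```text
time: 16.55
tool_pos: [0.6497, -0.0057, 0.1771]
tool_rot: [-0.375, -0.599, -0.376, 0.6]
contact_force: [0.2, -0.3, 1.6]
gripper_width: -0.002
```

Emit:
play_rows([
  [1, [-0.004, -0.0095, 0], 0],
  [1, [-0.007, -0.0165, 0], 0],
  [1, [-0.008, -0.019, 0], 0],
  [1, [-0.0085, -0.0202, 0], 0],
  [1, [-0.0085, -0.0202, 0], 0],
])

```text
time: 17.05
tool_pos: [0.6426, -0.0243, 0.1794]
tool_rot: [0.377, 0.6, 0.375, -0.598]
contact_force: [1.6, 2.8, 2.1]
gripper_width: -0.001
```

Emit:
play_rows([
  [1, [0.008, 0.019, 0], 0],
  [1, [0.008, 0.019, 0.05], 0],
  [1, [0.008, 0.019, 0.1], 0],
  [1, [-0.014, 0.06, 0.12], 0],
  [1, [-0.04, 0.1, 0.12], 0],
])

```text
time: 17.55
tool_pos: [0.6032, 0.0753, 0.3026]
tool_rot: [0.377, 0.601, 0.374, -0.597]
contact_force: [0.3, 0.9, -0.6]
gripper_width: -0.0
```

Emit:
play_rows([
  [1, [-0.02, 0.045, 0], 0],
  [1, [-0.04, 0.09, 0], 0],
  [1, [-0.06, 0.135, 0], 0],
  [1, [-0.08, 0.18, 0], 0],
  [1, [-0.08, 0.18, 0], 0],
])

```text
time: 18.05
tool_pos: [0.5188, 0.2596, 0.2972]
tool_rot: [-0.378, -0.597, -0.378, 0.598]
contact_force: [0.8, -0.3, -0.2]
gripper_width: 0.003
```

```bash
python3 -c "
from h import *
final('f3')
for t in ['tin','gouge','brush']:
    print(t,[np.round(q['at'],3) for q in nets.landmark_of('scene',t)[:1]])"
```

```text
top C [ 0.5566 -0.0139  0.0787] 112 [ 0.6288 -0.0468  0.2323] ang -24.56 r 0.0793
top C [ 0.5566 -0.0139  0.0787] 110 [ 0.6287 -0.0469  0.2327] ang -24.66 r 0.0793
scene C [ 0.561  -0.0113  0.0796] 121 [ 0.6318 -0.0447  0.2305] ang -25.1 r 0.0782
scene C [ 0.5611 -0.0113  0.0796] 121 [ 0.6317 -0.0447  0.2303] ang -25.16 r 0.0781
18.25 [0.52188458 0.25447147 0.29707138]
tin [array([ 0.757, -0.045,  0.1  ])]
gouge [array([0.632, 0.177, 0.095])]
brush [array([ 0.617, -0.224,  0.098])]
```

View pics/f3_top.png

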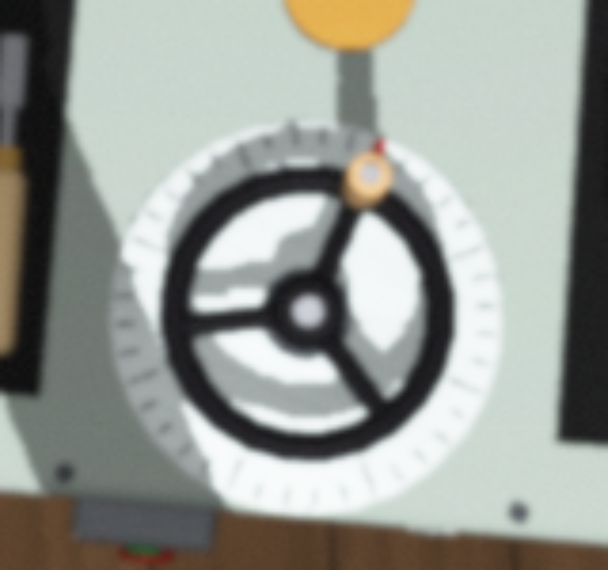

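The handle at (370,175) is over the red line, within about 0.2° of the start angle in both cameras. The robot is clear, so I'm handing in.

```bash
python3 -c "
from plant import workorder
print(workorder.job_done())"
```

```text
the job is handed in; nothing more can be done
None
```

I pushed the hand wheel clockwise through one full turn with the outside of the shut fingers and never wound it back. I backed the fingers off once mid-turn to re-orient the tool. I stopped twice near the end to measure, and closed the last 0.9° with a small nudge.

**Handle position:** the last check put it within about 0.2° of its starting angle. The top camera read -24.6° against -24.76° at the start, and the scene camera read -25.1° against -25.19°. The red line shows directly behind the handle in the top view.

**Loose things:** the network found the tin, gouge and brush within about 4–5 mm of where it first found them, which is roughly its own error. The fingers never went near them.

**Forces and time:** contact forces read at the end of each move were about 6 N or less. The job was handed in at about 18.4 s, with the tool about 0.3 m up and clear of everything.

No check failed. The cameras disagreed by about 4 mm on where the wheel axis is, so I compared each camera only with its own starting reading.

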